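# Free the sagging bolt and hold the sample-cage gate ajar

### The job

The blue gate of the retained-sample cage shuts itself and is bolted: its barrel bolt sags on a loose plate, and the keeper on the post is bent. Take the bolt by its red knob, draw it right back with the gate still shut, then lift it over the bent keeper while pulling the gate open, without wrenching it against the keeper. Finish still holding the gate by the knob, about 10 cm open at the bolt side, so that a colleague can reach in; leave the bottles and the jar in front of the cage where they stand.

Things in the scene. Friction and masses are not known exactly. Their poses are not given: they have to be found in the camera images.
- cage: Fixed bench-top sample cage: white frame, wire mesh, 280 deep x 460 wide x 248 mm high; place and heading vary. Origin: centre of its underside. x runs from the gate (front face plane x = -140 mm) to the back, y along the front from the bolt side (latch post y = -230 to -180 mm) to the hinge side (+y), z up. The gate opens towards the cage's -x. Cage frame = x, y, z in mm, gate shut.
- gate: Blue self-closing gate, 378 wide x 216 high x 18 mm thick, top 234 mm above the bench. Opens clockwise seen from above about a vertical pin at cage frame x = -144, y = 204. Origin: on the bench under its free edge, 380 mm from the pin; axes as the cage's when shut. About 4 N at the knob holds it open; let go, it swings shut. 5 mm of play; over 40 mm open, the bolt is past the keeper and may sag.
- gate_edge (a point): Point on the free (bolt side) edge of the gate's front face, 120 mm above the bench, 380 mm from the hinge pin; moves with the gate.
- post_edge (a point): Fixed point on the edge of the latch post beside gate_edge (cage frame x = -140, y = -180, z = 120 mm); 4 mm from gate_edge with the gate shut. The distance between the two is how far the gate is open.
- plate_pivot (a point): The screw on the gate's top rail from which the bolt's loose steel back plate (152 x 36 mm) hangs; cage frame -140, -20, 208. Plate, two guides, bolt and knob tilt together about it, in the plane of the gate's face.
- barrel (a joint): Lift of the bolt's loose plate (rad): 0 sagging, the bolt then points 0.08 rad below level towards the post; grows as the nose is lifted, at most 0.26. Falls back when let go; lifting takes 2 to 5 N at the knob. With the bolt drawn its nose clears the keeper's tongue from about 0.10 on; 0.15 to 0.20 is a good lift. While the nose is in the keeper's loop only about 0.05 is possible.
- bolt (a joint): How far the bolt is drawn (m): 0 shot into the keeper, 0.034 right back at its stop; starts 0 to 0.006. Out of the keeper's loop from 0.025 on, but at the stop 15 mm of the nose is still behind the bent tongue. Drawing moves the knob along the bolt away from the post (cage +y, rising 0.08 rad while sagging) against a few N of friction; it stays where it is left.
- bolt_nose (a point): Tip of the bolt, a round steel bar 12 mm thick with its axis 16 mm in front of the gate's face; the tip is 82 mm from the knob's stem.
- knob: Red ball knob, 22 mm across, on an upright stem 8 mm thick on the bolt. Origin: ball centre, 40 mm above the bolt's axis and (bolt shot) 114 mm along the bolt from the pivot, about 239 mm above the bench, 16 mm in front of the gate. Free all round; stem collar 31 mm and guides 30 mm below the ball's centre; cage roof 16 mm behind it, top 248 mm above the bench. Pinch it from above.
- keeper: Bent steel keeper on the latch post: a loop of 22 mm strip standing 28 mm off the post, round the bolt's nose, with a tongue bent out of it 26 mm towards the gate, in front of the bolt. Origin: on the post's face, middle of the loop, cage frame -140, -203, 208; axes as the cage's. Inside the loop z is -25 to +1 mm; the tongue stands in front (-x) of the sagging bolt, z from -27 to -6 mm.
- tongue_tip (a point): Top corner of the tongue's free end, mid-thickness (keeper frame about x = -32, y = +37, z = -6 mm). The bolt must pass above this edge.
- amber_bottle: Bystander: amber bottle, black cap, 48 mm across, 110 mm high, standing on the bench 0.2 m or more in front of the gate; origin: centre of its underside.
- pink_bottle: Bystander: pink bottle with white cap, 44 mm across, 120 mm high, likewise.
- cream_jar: Bystander: green jar with white lid, 60 mm across, 55 mm high, likewise.

How it is judged:
By the outcome, as a careful person would: the job done as asked, in the order asked, and still so for the second after the job is handed in, while the arm keeps its last pose, push and grip.
It also fails if it takes over 38 s, if anything falls off the work surface, if the arm or the gripper's body presses on something with over 40 N, if the wrist force passes 120 N, or if a joint passes its speed limit or range.

### The arm

A 7-joint arm with a two-finger parallel gripper is mounted at the origin on the work surface. World frame = base frame: x ahead of the robot, y to its left, z up, the work surface at z = 0. Lengths are in m, angles in rad, forces in N, time in s.
With the tool pointing down it reaches from about 0.425 to 0.925 m from the base axis. Payload 6.8 kg.
Tool frame: the origin (TCP) lies on the centre line of the jaws, within the pads' length; the fingertips stand 17 mm ahead of it and the grasp point (between the pads) lies 2 mm behind it; z points along the fingers, x is the direction in which the jaws open and shut, and the axes are right-handed (so a half turn about z gives the same grasp; the last joint's range is limited). The gripper opens to 85 mm and grips with 20 to 120 N. Pads are 22 mm wide; open, the fingers measure 114 mm over their backs; the gripper's body (76 mm by 85 mm) begins 54 mm behind the grasp point. The pads swing forward as they close: fully open they stand 13 mm farther back than shut.
Start: joints at [1.021, 0.477, 0.022, 1.555, -0.011, 1.109, -0.083], TCP at [0.289, -0.61, 0.248] pointing down, gripper open.
Joint ranges: [-2.96, 2.96], [-0.34, 2.1], [-1.41, 1.46], [0.24, 2.44], [-1.37, 4.51], [0.17, 1.92], [-2.96, 2.96]. Speed limits (rad/s): [2.39, 2.39, 3.14, 3.14, 3.14, 3.14, 3.14].

### API

Orientations are given as a rotation vector (axis times angle).
In Python, from bench import r gives the robot as it stands.
- The arm moves only by the tool arm_command, never from a script. Its argument "increments" is a list of rows, each a list of 3 entries, a list of its own where there are three numbers: the shift along the world's x, y, z in m, then the turn, a rotation vector about the world's x, y, z in rad, then the opening in per cent of the stroke, from 0 (shut) to 100 (fully open). A call has 1 to 10 rows; each row is the pose to reach, as a shift and turn from the pose commanded when the call began; what a row does not reach only later rows make up. A row lasts 1/10 s, in which the tool goes at most 50 mm and 8.59 degrees, less where a joint would pass 70% of its speed; a pose out of reach is approached as far as the arm can. A call with a gripper value outside its range is refused whole. The fingers move at their own pace and stop on an object; "newtons" is the grip in N (left out, the last holds). Time passes only in rows, so rows that repeat a pose let the fingers close. It gives the time, the measured TCP pose, the force and the opening at its end, in the units of the state.
- r.get_obs(): the state, without advancing time (a new reading comes with each control period).
- r.grab_frame(name): name is "side" or "top" or "wrist"; returns the picture (420x560x3 uint8, blue, green, red); there is no depth.
- r.camera_model(name): a dict with "camera_matrix" (3x3 intrinsics, pixels), "D" ([k1, k2, p1, p2, k3] as OpenCV has them; the pictures are not rectified), "camera_from_world" (4x4, takes a point from world to camera coordinates). Camera axes: x right, y down, z forward; pixel columns grow to the right and rows downward; lengths in m; the calibration is good to about 2 mm. A picture is of the moment at which its call begins: read the wrist's pose just before it. camera_model takes no time and is no camera call; for the wrist camera it gives the pose at the moment of the call.
- r.hand_in(): hands the job in, once; it reports no verdict.
The state is a dict: "clock": time; "joints": joint angles; "qvel": joint speeds; "tau": joint torques, N m; "tcp_pos": TCP position; "orientation": TCP orientation; "contact_force": force on the tool from outside, world axes, zero at the start; "moment": the same for the moment, N m; "grip_width": finger opening in m.
Only numpy, scipy, OpenCV 4.12 (cv2) and the standard library are available. Lean on these libraries where they do the work, as an engineer would, in place of code of your own. Each camera call takes 0.05 s, during which the arm holds its last target. There are 200 camera calls.

## Working session

There is one attempt and no reset: what is moved stays moved. The work goes in short steps, Python scripts to look and compute and a tool call to move; the robot and the scene stay as the last step left them, time stands still between calls to the robot, and variables do not carry over. Pictures are saved under pics/ and viewed, about 8 in all and at most 12, crops included, and the job is handed in when it is done.

Besides the shell and the picture viewer there is one more tool, called after ">>>" by a JSON object that holds its "op" and its "data", one argument or row to a line. arm_command: Moves the arm, as the interface text tells. Its arguments: {"type":"object","properties":{"increments":{"type":"array","items":{"type":"array"}},"newtons":{"type":"number"}},"required":["increments"]}

```bash
mkdir -p pics; ls
python3 - <<'E'
from bench import r
import cv2,numpy as np
o=r.get_obs();print(o)
a=r.grab_frame("side");b=r.grab_frame("top")
cv2.imwrite("pics/side0.png",a);cv2.imwrite("pics/top0.png",b)
cv2.imwrite("pics/both0.png",cv2.resize(np.hstack([a,b]),(800,300)))
for n in("side","top"):
  m=r.camera_model(n);print(n,np.round(m["camera_matrix"],1).tolist(),m["D"],np.round(m["camera_from_world"],4).tolist())
E
```

```text
pics
{'clock': 0.0, 'joints': array([ 1.02091495,  0.47781276,  0.02232838,  1.55649489, -0.01151255,
        1.10922992, -0.08308   ]), 'qvel': array([-0.00038158, -0.00059828,  0.00072978, -0.00025887, -0.00015129,
        0.00091703,  0.00033205]), 'tau': array([ 8.53783931e-04, -5.96455264e+01,  1.60827219e+00, -2.81197840e+01,
        1.24734384e-02,  9.30140057e-03, -4.09488371e-05]), 'tcp_pos': array([ 0.28835305, -0.60968562,  0.2472986 ]), 'orientation': array([-2.65348455e+00,  1.68022518e+00,  2.50571655e-03]), 'contact_force': array([-0.29724718,  0.36788497,  0.53038849]), 'moment': array([ 0.00778491, -0.02641294,  0.03365897]), 'grip_width': 0.08555376953912502}
side [[380.6, 0.0, 280.6], [0.0, 380.6, 212.7], [0.0, 0.0, 1.0]] [-0.08531568  0.          0.          0.          0.        ] [[0.3102, 0.9507, 0.0039, -0.1208], [0.6787, -0.2186, -0.7011, -0.3001], [-0.6656, 0.2202, -0.7131, 1.2122], [0.0, 0.0, 0.0, 1.0]]
top [[406.3, 0.0, 275.7], [0.0, 406.3, 210.6], [0.0, 0.0, 1.0]] [-0.0299368  0.         0.         0.         0.       ] [[-0.1024, -0.9947, 0.0014, -0.0039], [-0.9712, 0.0997, -0.2163, 0.6215], [0.2151, -0.0235, -0.9763, 0.7288], [0.0, 0.0, 0.0, 1.0]]
```

View pics/both0.png

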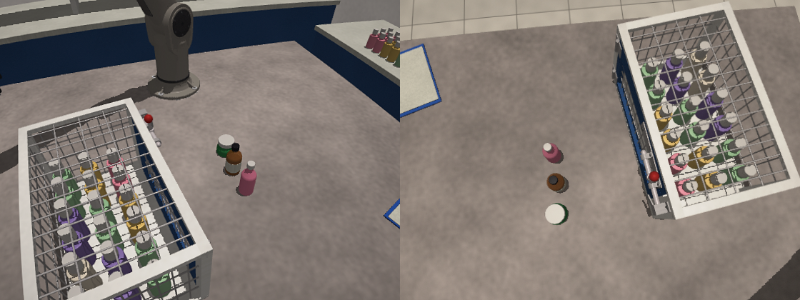

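```bash
cat > h.py <<'E'
import cv2,numpy as np
from bench import r
def ray(cam,px):
    K,D,T=(np.array(cam[k]) for k in("camera_matrix","D","camera_from_world"))
    u=cv2.undistortPoints(np.array(px,float).reshape(-1,1,2),K,D).reshape(-1,2)
    R=T[:3,:3];c=-R.T@T[:3,3]
    d=np.c_[u,np.ones(len(u))]@R
    return c,d/np.linalg.norm(d,axis=1)[:,None]
def plane(cam,px,z):
    c,d=ray(cam,px);return c+d*((z-c[2])/d[:,2])[:,None]
def cross(rays):
    A=0;b=0
    for c,d in rays:
        P=np.eye(3)-np.outer(d,d);A=A+P;b=b+P@c
    x=np.linalg.solve(A,b);return x,[np.linalg.norm((np.eye(3)-np.outer(d,d))@(x-c)) for c,d in rays]
def proj(cam,p):
    T=np.array(cam["camera_from_world"])
    return cv2.projectPoints(np.array(p,float).reshape(-1,1,3),cv2.Rodrigues(T[:3,:3])[0],T[:3,3],np.array(cam["camera_matrix"]),np.array(cam["D"]))[0].reshape(-1,2)
def red(im,minA=12):
    h=cv2.cvtColor(im,cv2.COLOR_BGR2HSV)
    m=(((h[...,0]<6)|(h[...,0]>174))&(h[...,1]>170)&(h[...,2]>70)).astype(np.uint8)
    n,l,s,c=cv2.connectedComponentsWithStats(m)
    return [(s[i].tolist(),c[i]) for i in range(1,n) if s[i,4]>=minA]
E
python3 - <<'E'
from h import *
a=cv2.imread("pics/side0.png");b=cv2.imread("pics/top0.png")
for n,i in(("side",a),("top",b)):print(n,red(i))
t=b[10:320,290:560];cv2.imwrite("pics/top0c.png",cv2.resize(t,None,fx=1.9,fy=1.9,interpolation=cv2.INTER_CUBIC))
E
```

```text
side [([202, 160, 12, 11, 98], array([207.21428571, 165.34693878]))]
top [([349, 240, 14, 14, 149], array([355.5704698 , 246.44966443]))]
```

View pics/top0c.png

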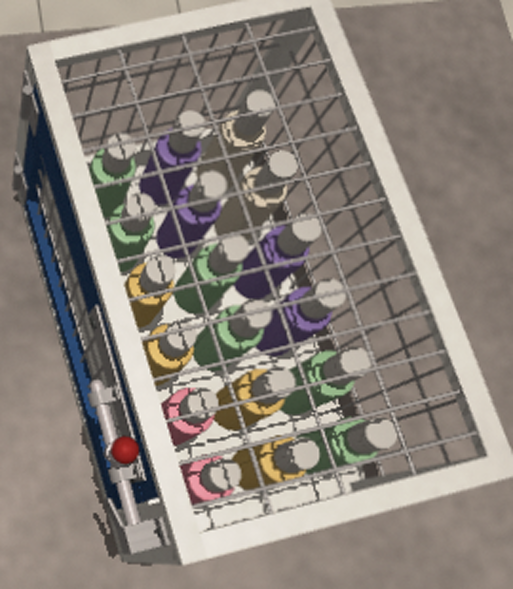

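Run:
```python
from h import *
S=r.camera_model("side");T=r.camera_model("top")
cs,ds=ray(S,[[207.2,165.3]]);ct,dt=ray(T,[[355.6,246.4]])
k,res=cross([(cs,ds[0]),(ct,dt[0])]);print("knob",k,res)
b=cv2.imread("pics/top0.png")
h=cv2.cvtColor(b,cv2.COLOR_BGR2HSV)
px=np.array([[28,47],[183,563]])/1.9+[290,10]
# front roof edge: sub-pixel points where brightness jumps along rows
g=cv2.cvtColor(b,cv2.COLOR_BGR2GRAY).astype(float)
pts=[]
for y in range(60,285,5):
    x0=np.interp(y,px[:,1],px[:,0]);xs=np.arange(int(x0)-7,int(x0)+8)
    d=g[y,xs+1]-g[y,xs-1];i=d.argmax()
    if d[i]>60: pts.append([xs[i],y])
pts=np.array(pts,float)
P=plane(T,pts,0.248)[:,:2]
for _ in range(3):
    vx,vy,x0,y0=cv2.fitLine(P.astype(np.float32),cv2.DIST_HUBER,0,.001,.001).ravel()
    e=(P-[x0,y0])@[-vy,vx];P=P[abs(e)<.002]
if vx<0:vx,vy=-vx,-vy
print(len(pts),len(P),"dir",vx,vy,"ang",np.arctan2(vy,vx),"rms",e.std())
c=plane(T,np.array([[28,47],[183,563],[512,475],[330,0]])/1.9+[290,10],.248);print(c)
yax=np.array([vx,vy]);xax=np.array([vy,-vx])
# origin: line point + midpoint of corners along y
m=(c[0,:2]+c[1,:2])/2;m=np.array([x0,y0])+yax*((m-[x0,y0])@yax)
O=m+xax*.14;print("origin",O)
print("len",np.linalg.norm(c[0]-c[1]),np.linalg.norm(c[1]-c[2]))
q=k[:2]-O;print("knob in cage",q@xax,q@yax,k[2])
n=np.array([-156,-20]);print("expected knob y", -20-114*np.cos(.08)+40*np.sin(.08)*-1, 208-114*np.sin(.08)+40*np.cos(.08))
```

```text
knob [ 0.51287561 -0.17627237  0.24121278] [np.float64(0.0004296998811966824), np.float64(0.0004296998811967296)]
45 45 dir 0.9898164 0.14234984 ang 0.14283504 rms 0.00041831013082150464
[[ 0.87394808 -0.14255601  0.248     ]
 [ 0.42160491 -0.20696404  0.248     ]
 [ 0.45982446 -0.47656115  0.248     ]
 [ 0.89693051 -0.42122094  0.248     ]]
origin [ 0.66751528 -0.31201179]
len 0.4569056121501606 0.2722927325727388
knob in cage -0.15637004305275926 -0.13374240002493404 0.24121278394715542
expected knob y -136.83198227726552 238.7617931396191
```

Both views put the knob at (0.513, −0.176, 0.240), which is consistent with the cage pose: heading 0.143 rad, with the front facing world +y. I'll move above the knob now, with the jaws aligned along the bolt.

>>> {"op": "arm_command", "data": {
  "increments": [
    [[0,0,0.05],[0,0,0],100],
    [[0.01,0.02,0.09],[0,0,0.13],100],
    [[0.03,0.06,0.112],[0,0,0.27],100],
    [[0.052,0.1,0.112],[0,0,0.41],100],
    [[0.074,0.143,0.112],[0,0,0.55],100],
    [[0.096,0.186,0.112],[0,0,0.69],100],
    [[0.118,0.229,0.112],[0,0,0.83],100],
    [[0.14,0.272,0.112],[0,0,0.97],100],
    [[0.162,0.314,0.112],[0,0,1.11],100],
    [[0.184,0.357,0.112],[0,0,1.25],100]
  ],
  "newtons": 60
}}

```text
clock: 1.1
tcp_pos: [0.4729, -0.2514, 0.3601]
orientation: [3.135, 0.198, -0.001]
contact_force: [0.0, -0.2, -0.6]
grip_width: 0.0854
```

>>> {"op": "arm_command", "data": {
  "increments": [
    [[0.02,0.039,0],[0,0,0.022],100],
    [[0.04,0.077,0],[0,0,0.022],100],
    [[0.04,0.077,0],[0,0,0.022],100],
    [[0.04,0.077,0],[0,0,0.022],100]
  ]
}}

```text
clock: 1.5
tcp_pos: [0.5127, -0.1752, 0.3599]
orientation: [-3.133, -0.229, 0.001]
contact_force: [-0.4, -1.4, -0.0]
grip_width: 0.0857
```

```bash
cat >> h.py <<'E'
from scipy.spatial.transform import Rotation as Ro
O=np.array([.66752,-.31201]);ang=.1428
yax=np.array([np.cos(ang),np.sin(ang)]);xax=np.array([np.sin(ang),-np.cos(ang)])
def tocage(p): q=np.array(p)[:2]-O;return np.array([q@xax,q@yax,p[2]])*1e3
def toworld(c): c=np.array(c,float)/1e3;return np.r_[O+c[0]*xax+c[1]*yax,c[2]]
def state():
    o=r.get_obs();R=Ro.from_rotvec(o["orientation"]).as_matrix();f=o["contact_force"]
    print("t",round(o["clock"],2),"tcp",o["tcp_pos"].round(4),"cage",tocage(o["tcp_pos"]).round(1),"toolx",R[:,0].round(3),"toolz",R[:,2].round(3),"F cage",np.r_[f[:2]@xax,f[:2]@yax,f[2]].round(1),"w",round(o["grip_width"],4));return o
E
python3 - <<'E'
from h import *
state()
m=r.camera_model("wrist");w=r.grab_frame("wrist")
cv2.imwrite("pics/w1.png",w)
print(red(w)); print(proj(m,[[.5129,-.1763,.2395],toworld([-156,-133.8,239])]))
for s,c in red(w): print(tocage(plane(m,[c],.2395)[0]))
E
```

```text
t 1.5 tcp [ 0.5127 -0.1752  0.3599] cage [-157.5 -133.8  359.9] toolx [ 0.989  0.145 -0.001] toolz [-0.001  0.    -1.   ] F cage [ 1.4 -0.6 -0. ] w 0.0857
[]
[[279.8518169  205.87815   ]
 [279.77065003 206.06522523]]
```

View pics/w1.png

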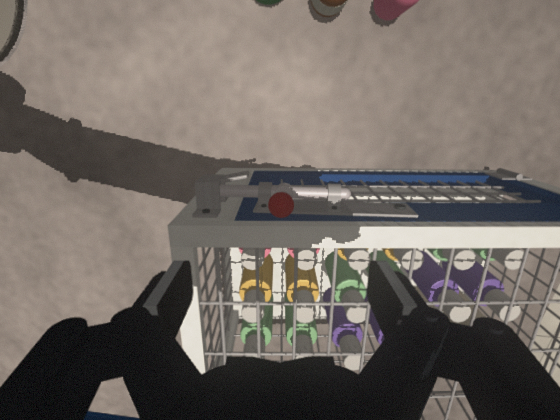

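The wrist view shows the knob at pixel (281, 204), against (280, 206) predicted from the two-camera fix. They agree to about 1 mm, so I'll descend and pinch.

>>> {"op": "arm_command", "data": {
  "increments": [
    [[0,0,-0.04],[0,0,0],100],
    [[0,0,-0.08],[0,0,0],100],
    [[0,0,-0.11],[0,0,0],70],
    [[0,0,-0.124],[0,0,0],60],
    [[0,0,-0.124],[0,0,0],40],
    [[0,0,-0.124],[0,0,0],30],
    [[0,0,-0.124],[0,0,0],10],
    [[0,0,-0.124],[0,0,0],0],
    [[0,0,-0.124],[0,0,0],0],
    [[0,0,-0.124],[0,0,0],0]
  ],
  "newtons": 60
}}

```text
clock: 2.55
tcp_pos: [0.5136, -0.1768, 0.238]
orientation: [3.132, 0.224, 0.004]
contact_force: [-1.3, -1.7, 6.1]
grip_width: 0.0191
```

Run:
```python
from h import *
state()
w=r.grab_frame("wrist");cv2.imwrite("pics/w2.png",w)
k=lambda d,a:np.array([-20-(114-d)*np.cos(a)+40*np.sin(a),208+(114-d)*np.sin(a)+40*np.cos(a)])
K0=k(3.1,-.08)
for d,a in((3.1,-.08),(34,-.08),(34,.08),(34,.1)):print(d,a,(k(d,a)-K0).round(1))
# opening
p=np.array([-144,204]);kn=np.array([-156,k(34,.09)[0]]);ge=np.array([-140,-176]);pe=np.array([-140,-180])
for f in np.arange(0,.3,.02):
    M=np.array([[np.cos(f),np.sin(f)],[-np.sin(f),np.cos(f)]])
    q=M@(kn-p)-(kn-p);w_=q[0]*xax+q[1]*yax
    print(f.round(2),"open",np.linalg.norm(M@(ge-p)+p-pe).round(1),"shift world mm",w_.round(1))
print("yax",yax,"xax",xax)
```

```text
t 2.55 tcp [ 0.5136 -0.1768  0.238 ] cage [-155.8 -133.1  238. ] toolx [0.99  0.142 0.003] toolz [ 0.003 -0.001 -1.   ] F cage [ 1.5 -1.5  6.1] w 0.0191
3.1 -0.08 [0. 0.]
34 -0.08 [30.8  2.5]
34 0.08 [37.2 15.3]
34 0.1 [38.1 16.8]
0.0 open 4.0 shift world mm [0. 0.]
0.02 open 8.6 shift world mm [-0.6  6. ]
0.04 open 15.8 shift world mm [-1. 12.]
0.06 open 23.2 shift world mm [-1.3 18. ]
0.08 open 30.8 shift world mm [-1.5 24. ]
0.1 open 38.4 shift world mm [-1.6 30. ]
0.12 open 45.9 shift world mm [-1.5 36. ]
0.14 open 53.5 shift world mm [-1.4 42. ]
0.16 open 61.1 shift world mm [-1.1 48. ]
0.18 open 68.7 shift world mm [-0.7 54. ]
0.2 open 76.3 shift world mm [-0.2 60. ]
0.22 open 83.9 shift world mm [ 0.5 65.9]
0.24 open 91.5 shift world mm [ 1.2 71.9]
0.26 open 99.1 shift world mm [ 2.1 77.8]
0.28 open 106.6 shift world mm [ 3.1 83.8]
yax [0.98982139 0.14231517] xax [ 0.14231517 -0.98982139]
```

```bash
python3 -c "
import cv2;w=cv2.imread('pics/w2.png');cv2.imwrite('pics/w2c.png',cv2.resize(w[130:330,130:430],None,fx=2,fy=2,interpolation=cv2.INTER_CUBIC))"
```

```text
(no output)
```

View pics/w2c.png

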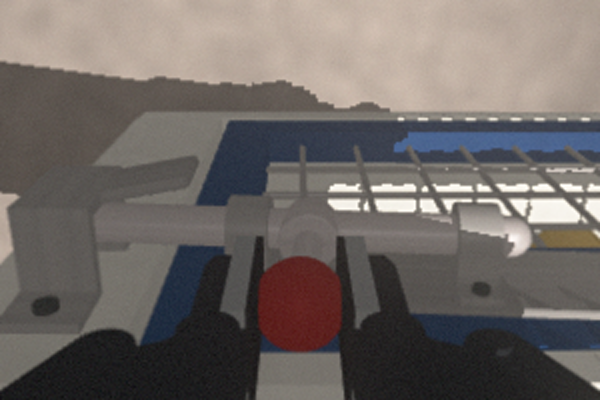

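The pads hold the ball squarely and sit above the collar. I'll draw the bolt along its own axis.

>>> {"op": "arm_command", "data": {
  "increments": [
    [[0.002,-0.001,0.002],[0,0,0],0],
    [[0.006,-0.0005,0.0025],[0,0,0],0],
    [[0.01,0,0.003],[0,0,0],0],
    [[0.014,0.0005,0.003],[0,0,0],0],
    [[0.018,0.001,0.0035],[0,0,0],0],
    [[0.022,0.0015,0.004],[0,0,0],0],
    [[0.025,0.002,0.004],[0,0,0],0],
    [[0.028,0.0025,0.0045],[0,0,0],0],
    [[0.028,0.0025,0.0045],[0,0,0],0]
  ]
}}

```text
clock: 3.5
tcp_pos: [0.5411, -0.1733, 0.2406]
orientation: [-3.133, -0.225, -0.001]
contact_force: [-0.2, 2.4, -4.1]
grip_width: 0.0189
```

Run:
```python
from h import *
state()
```

```text
t 3.5 tcp [ 0.5411 -0.1733  0.2406] cage [-155.3 -105.4  240.6] toolx [0.99  0.143 0.   ] toolz [ 0.     0.001 -1.   ] F cage [-2.4  0.2 -4.1] w 0.0189
```

>>> {"op": "arm_command", "data": {
  "increments": [
    [[0.002,0.0003,0],[0,0,0],0],
    [[0.004,0.0006,0],[0,0,0],0],
    [[0.006,0.0008,0],[0,0,0],0],
    [[0.007,0.001,0],[0,0,0],0],
    [[0.007,0.001,0],[0,0,0],0],
    [[0.007,0.001,0],[0,0,0],0]
  ]
}}

```text
clock: 4.1
tcp_pos: [0.5456, -0.1728, 0.2407]
orientation: [-3.133, -0.224, 0.007]
contact_force: [-9.7, 2.7, 3.5]
grip_width: 0.0186
```

Run:
```python
from h import *
state()
w=r.grab_frame("wrist");cv2.imwrite('pics/w3.png',cv2.resize(w[110:330,100:440],None,fx=2,fy=2,interpolation=cv2.INTER_CUBIC))
```

```text
t 4.1 tcp [ 0.5456 -0.1728  0.2407] cage [-155.1 -100.9  240.7] toolx [ 0.99   0.142 -0.005] toolz [-0.005 -0.    -1.   ] F cage [-4.  -9.2  3.5] w 0.0186
```

View pics/w3.png

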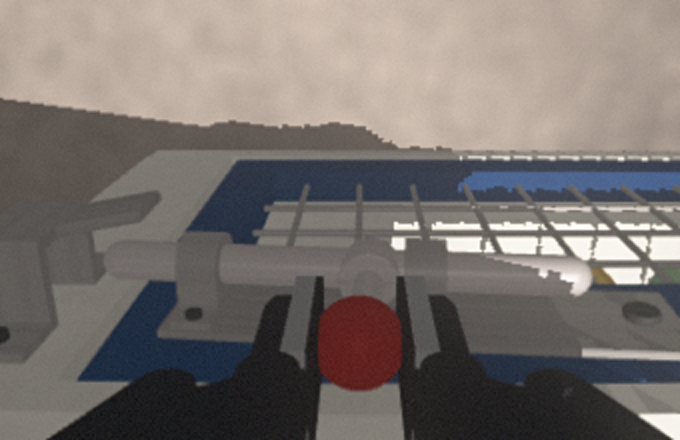

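The bolt is at its stop: 9 N reaction, 32 mm travel, nose visibly out of the loop, gate still shut. Next I lift about 0.18 rad, with the tool tilting along.

>>> {"op": "arm_command", "data": {
  "increments": [
    [[0.0008,0.0003,0.0025],[-0.003,0.022,0],0],
    [[0.0016,0.0006,0.0045],[-0.006,0.044,0],0],
    [[0.0025,0.0009,0.0065],[-0.01,0.067,0],0],
    [[0.0033,0.0012,0.0085],[-0.013,0.089,0],0],
    [[0.0042,0.0014,0.0105],[-0.016,0.111,0],0],
    [[0.0052,0.0016,0.0122],[-0.019,0.133,0],0],
    [[0.0062,0.0018,0.014],[-0.022,0.155,0],0],
    [[0.0072,0.002,0.0158],[-0.0255,0.178,0],0],
    [[0.0072,0.002,0.0158],[-0.0255,0.178,0],0]
  ]
}}

```text
clock: 5.05
tcp_pos: [0.5533, -0.1714, 0.2562]
orientation: [3.107, 0.221, -0.289]
contact_force: [-7.3, 1.9, -0.2]
grip_width: 0.0187
```

Run:
```python
from h import *
state()
```

```text
t 5.05 tcp [ 0.5533 -0.1714  0.2562] cage [-155.4  -93.1  256.2] toolx [ 0.973  0.139 -0.184] toolz [-0.182 -0.026 -0.983] F cage [-2.9 -7.  -0.2] w 0.0187
```

Run:
```python
from h import *
w=r.grab_frame("wrist");cv2.imwrite('pics/w4.png',cv2.resize(w[110:330,60:440],None,fx=2,fy=2,interpolation=cv2.INTER_CUBIC))
```

```text
(no output)
```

View pics/w4.png

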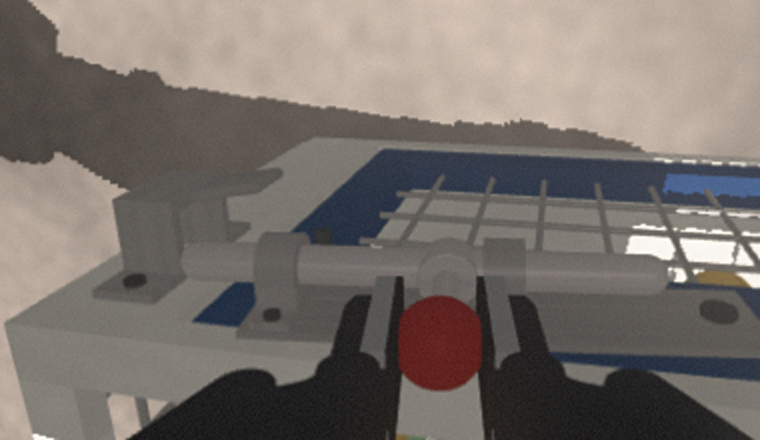

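The plate turned with the tool and the nose now stands above the tongue. I'm starting to open along the hinge arc with the lift held.

>>> {"op": "arm_command", "data": {
  "increments": [
    [[-0.0003,0.003,0],[0,0,-0.005],0],
    [[-0.0006,0.006,0],[0,0,-0.015],0],
    [[-0.0009,0.0095,0],[0,0,-0.025],0],
    [[-0.0012,0.013,0],[0,0,-0.035],0],
    [[-0.0014,0.0165,0],[0,0,-0.045],0],
    [[-0.0015,0.02,0],[0,0,-0.058],0],
    [[-0.0016,0.0235,0],[0,0,-0.07],0],
    [[-0.0017,0.027,0],[0,0,-0.08],0],
    [[-0.0018,0.03,0],[0,0,-0.09],0],
    [[-0.0018,0.033,0],[0,0,-0.1],0]
  ]
}}

```text
clock: 6.1
tcp_pos: [0.5516, -0.1407, 0.2562]
orientation: [3.121, 0.062, -0.286]
contact_force: [-5.5, -3.5, -1.6]
grip_width: 0.0187
```

Run:
```python
from h import *
state()
```

```text
t 6.1 tcp [ 0.5516 -0.1407  0.2562] cage [-186.1  -90.4  256.2] toolx [ 0.983  0.039 -0.182] toolz [-0.182 -0.011 -0.983] F cage [ 2.7 -5.9 -1.6] w 0.0187
```

>>> {"op": "arm_command", "data": {
  "increments": [
    [[0,0.005,0],[0,0,-0.017],0],
    [[0.0001,0.01,0],[0,0,-0.033],0],
    [[0.0003,0.015,0],[0,0,-0.05],0],
    [[0.0006,0.02,0],[0,0,-0.067],0],
    [[0.001,0.025,0],[0,0,-0.083],0],
    [[0.0014,0.03,0],[0,0,-0.1],0],
    [[0.002,0.035,0],[0,0,-0.117],0],
    [[0.0026,0.04,0],[0,0,-0.133],0],
    [[0.0032,0.045,0],[0,0,-0.15],0],
    [[0.0038,0.0485,0],[0,0,-0.162],0]
  ]
}}

```text
clock: 7.1
tcp_pos: [0.5555, -0.0917, 0.2562]
orientation: [-3.115, 0.191, 0.285]
contact_force: [-5.7, -3.2, -2.0]
grip_width: 0.0189
```

>>> {"op": "arm_command", "data": {
  "increments": [
    [[0,0,0],[0,0,0],0],
    [[0,0,0],[0,0,0],0]
  ]
}}

```text
clock: 7.3
tcp_pos: [0.5555, -0.0918, 0.2562]
orientation: [-3.115, 0.189, 0.285]
contact_force: [-5.3, -3.5, -2.2]
grip_width: 0.0187
```

Run:
```python
from h import *
o=state()
p=np.array([-144,204]);k=tocage(o["tcp_pos"])[:2]
v=k-p;v0=np.array([-11.4,-93.1-204])
f=np.arctan2(-v[0],-v[1])-np.arctan2(-v0[0],-v0[1]);print("phi",f,"open",np.linalg.norm(2*380*np.sin(f/2)),"radius",np.linalg.norm(v),np.linalg.norm(v0))
w=r.grab_frame("wrist");t=r.grab_frame("top");s=r.grab_frame("side")
cv2.imwrite('pics/w5.png',w[60:360,:]);cv2.imwrite("pics/top5.png",t);cv2.imwrite("pics/side5.png",s)
c=t[150:330,180:500];cv2.imwrite("pics/c5.png",np.vstack([cv2.resize(c,(560,315)),w[70:350]]))
# bystanders: shift between first and last views
a=cv2.imread("pics/top0.png");h0=cv2.cvtColor(a,cv2.COLOR_BGR2GRAY)
for n,(x,y) in dict(pink=(212,213),amber=(219,255),jar=(218,298)).items():
    tp=a[y-16:y+16,x-16:x+16];m=cv2.matchTemplate(t[y-30:y+30,x-30:x+30],tp,cv2.TM_CCOEFF_NORMED)
    _,v,_,l=cv2.minMaxLoc(m);print(n,round(v,3),l[0]-14,l[1]-14)
```

```text
t 7.3 tcp [ 0.5555 -0.0918  0.2562] cage [-234.   -79.5  256.2] toolx [ 0.976 -0.119 -0.182] toolz [-0.181  0.018 -0.983] F cage [ 2.7 -5.8 -2.2] w 0.0187
phi 0.2688824610965378 open 101.86781951993147 radius 297.4438071511855 297.3186337920986
pink 0.999 0 0
amber 0.999 0 0
jar 0.999 0 0
```

View pics/c5.png

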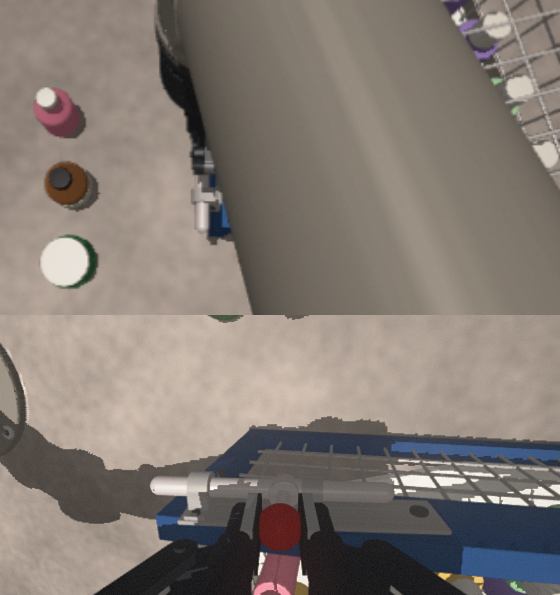

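Run:
```python
from h import *
m=r.camera_model("wrist");f=.269
M=np.array([[np.cos(f),np.sin(f)],[-np.sin(f),np.cos(f)]]);p=np.array([-144,204])
for x in(-140,-122): print(x,proj(m,[toworld([*(M@(np.array([x,-176])-p)+p),234])])+[0,245])
c=plane(m,[[158,520-245]],.234)[0];print(tocage(c)) 
o=state()
```

```text
-140 [[151.30286438 516.21088102]]
-122 [[155.18762266 541.59476449]]
[-238.0028301  -159.93635548  234.        ]
t 7.45 tcp [ 0.5555 -0.0918  0.2562] cage [-233.9  -79.5  256.2] toolx [ 0.976 -0.119 -0.182] toolz [-0.181  0.019 -0.983] F cage [ 2.5 -5.2 -1.8] w 0.0185
```

```bash
python3 -c "
from h import *
print(r.hand_in());state()"
```

```text
the job is handed in; nothing more can be done
None
the job is handed in; nothing more can be done
```

The gate is open about 10 cm at the bolt side, and the arm is still holding it by the red knob with the bolt lifted. The job was handed in at about 7.5 s of the 38 s allowed.

- **Steps:** I pinched the knob from above with the jaws along the bolt. I drew the bolt to its stop with the gate shut, where it met a 9 N reaction after 32 mm of travel. I then lifted it about 0.19 rad and swung the gate open along its hinge arc, holding the lift.
- **Opening:** the tool pose gives 102 mm, and the gate's corner in the wrist image gives about 100 mm. The corner was seen about 7 px from where I predicted it, which I put down to calibration error and reading it by eye.
- **Forces:** the readings I took stayed around 10 N or less. While the gate was opening they were about 6–7 N, with no sign of catching on the keeper. The grip on the knob held steady at about 19 mm.
- **Bystanders:** both bottles and the jar had not moved (0 px shift in the top view).
- **Not checked:** I measured nothing after hand-in, and the lift angle comes from the tool pose rather than a separate measurement.

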